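Open a garlic gift crate held shut by turn buttons

TASK

On the packing table stand two wooden gift crates: open the larger one, the one with the oblong lid panel. Turn both of its wooden turn buttons aside so that they are clear of the panel, then lift the panel out of the frame by its grip and lay it gently, grip up, in the middle of the round mat.

Things in the scene. Friction and masses are not known exactly. Their poses are not given: they have to be found in the camera images.
- crate_panel: Oblong plywood lid panel 150 x 120 x 10 mm, 0.11 to 0.22 kg, lying loose (3 mm play) in the top of the larger crate (fixed, 212 x 150 mm, rim 70 mm high, flush with the panel's top). Origin: centre of its underside, 60 mm above the table at the start; x along its length. Mid-top grip bar: 50 mm along x, 16 mm wide, 10 to 44 mm above the origin. The smaller crate's panel is square, 100 mm.
- crate_button_a (a joint): Turn button at the panel's +x end: wooden bar 60 x 12 x 16 mm, pivoting at its middle on the crate's rail 92 mm along +x from the panel's starting origin, 72 to 88 mm above the table. Radians: 0 = along the panel's x, half over it, blocking it; + = anticlockwise from above; stops at +-1.7; clear of the panel beyond 1.2 either way. Starts within 0.35 of 0; light friction (0.03 N m) holds it.
- crate_button_b (a joint): The same kind of turn button at the panel's other end: its pivot lies 92 mm along the panel's -x from the panel's starting origin. Same size, heights, zero direction, sense, stops and friction as the other button.
- mat: Round cork mat fixed to the table, 220 mm across, 5 mm thick; origin at the centre of its underside, on the table, so the top is 5 mm above its origin.
Not all that is in view belongs to the job. What is shaped like the mat but blue is not meant.

How it is judged (in metres and radians):
On the way, in this order (a step that is already met when the one before it is completed fails the run):
1. both turn buttons of the larger crate are turned clear of its panel, which still lies in the frame ((value of joint crate_button_a above 1.2 rad or value of joint crate_button_a below -1.2 rad) and (value of joint crate_button_b above 1.2 rad or value of joint crate_button_b below -1.2 rad) and distance of crate_panel from where it was at the start of the episode below 0.02 m), for 0.2 s.
2. the panel is lifted out of the frame, level (height (world z) of crate_panel above 0.085 m and angle between crate_panel's own z axis and vertical below 0.5 rad), for 0.1 s.
At the end, for the whole second after the job is handed in: The panel lies flat and still on the mat, grip up, released, its centre within 30 mm of the mat's centre; both turn buttons of the larger crate are still turned aside (more than 1.2 rad either way) ((value of joint crate_button_a above 1.2 rad or value of joint crate_button_a below -1.2 rad) and (value of joint crate_button_b above 1.2 rad or value of joint crate_button_b below -1.2 rad) and horizontal distance between crate_panel and mat below 0.03 m and height (world z) of crate_panel below 0.012 m and angle between crate_panel's own z axis and vertical below 0.08 rad and linear speed of crate_panel below 0.02 m/s and contact force between the fingers and crate_panel below 0.1 N); the robot touches nothing.
It fails at once if the panel is dropped or thrown (it moves faster than 0.7 m/s while not held) (linear speed of crate_panel above 0.7 m/s and contact force between the fingers and crate_panel below 0.3 N).
It also fails if it takes over 69 s, if anything falls off the work surface, if the arm or the gripper's body presses on something with over 40 N, if the wrist force passes 120 N, or if a joint passes its speed limit or range.

ROBOT

A 6-joint arm with a two-finger parallel gripper is mounted at the origin on the work surface. World frame = base frame: x ahead of the robot, y to its left, z up, the work surface at z = 0. Lengths are in mm, angles in degrees, forces in N, time in s.
With the tool pointing down it reaches from about 300 to 850 mm from the base axis. Payload 4.2 kg.
Tool frame: the origin (TCP) lies on the centre line of the jaws, within the pads' length; the fingertips stand env.nose_length ahead of it and the grasp point (between the pads) lies 2 mm behind it (env.nose_length is the distance from the TCP to the fingertips, in mm); z points along the fingers, y is the direction in which the jaws open and shut (so a half turn about z gives the same grasp; the last joint's range is limited). The gripper opens to 91 mm and grips with 3 to 60 N. Pads are 32 mm wide; open, the fingers measure 118 mm over their backs; the gripper's body (76 mm by 178 mm) begins 60 mm behind the grasp point.
Start: joints at [-68.755, 18.312, 89.639, -0, 72.044, -1.146], TCP at [219.038, -531.661, 230.976] pointing down, gripper open.
Joint ranges: [-177.97, 177.97], [-48.28, 115.42], [12.27, 149.76], [-77.06, 257.06], [2.81, 150.46], [-146.56, 146.56]. Speed limits (degrees/s): [147.25, 147.25, 180, 180, 180, 180].

INTERFACE

Orientations are given as [roll, pitch, yaw] about the fixed x, y, z axes, in that order (R = Rz(yaw) Ry(pitch) Rx(roll)).
In Python, from workcell import env gives the robot as it stands. The module is installed in compiled form; this text tells all that it offers.
- The arm moves only by the tool jog_arm, never from a script. Its argument "deltas" is a list that holds one entry, the list of rows, each a list of 5 numbers: the shift along the tool's x, y, z in m, then the turn about the tool's z in degrees, then the finger opening in m, from 0 to 0.0912. A call has 1 to 20 rows; each row is the pose to reach, as a shift and turn from the pose commanded when the call began, along the tool's axes at that moment; what a row does not reach only later rows make up. A row lasts 1/12 s, in which the tool goes at most 41.7 mm and 7.16 degrees, less where a joint would pass 70% of its speed; a pose out of reach is approached as far as the arm can. A call with a gripper value outside its range is refused whole. The fingers move at their own pace and stop on an object; "grip_force" is the grip in N (left out, the last holds). Time passes only in rows, so rows that repeat a pose let the fingers close. It gives the time, the measured TCP pose, the force and the opening at its end, in the units of the state.
- env.state(): the state, without advancing time (a new reading comes with each control period).
- env.grab_frame(name): name is "side" or "top" or "wrist"; returns the picture (420x560x3 uint8, red, green, blue); there is no depth.
- env.camera_params(name): a dict with "fx", "fy", "cx", "cy" (pixels), "k1" (the pictures are not rectified: a ray, as slopes to the right and down, at radius r is drawn at 1 + k1 r^2 times it, then the intrinsics apply), "xyz" and "orientation" of the camera in the world. Camera axes: x right, y down, z forward; pixel columns grow to the right and rows downward; lengths in mm; the calibration is good to about 2 mm. A picture is of the moment at which its call begins: read the wrist's pose just before it. camera_params takes no time and is no camera call; for the wrist camera it gives the pose at the moment of the call.
- env.job_done(): hands the job in, once; it reports no verdict.
Trained networks look in the newest picture that a camera, given by its name, has taken for a name from the list of things; names that differ only in an ending like _2 or _b are one class to them, and where a whole thing is asked for, a point or a joint stands for the part that bears it (a point fixed in the world has none). Each returns a list of dicts, best first, with "conf" (0 to 1); they miss things now and then, are a little off and sometimes report something else, mostly with a low value. They report only what shows in the picture. A call takes as long as a camera call. They do not tell look-alikes from the thing itself.
- env.look_for(camera, label): "xyz" ([x, y, z] in mm, in world coordinates, good to about 4 mm: the middle of the surface that is visible of it).
The state is a dict: "time_s": time; "qpos": joint angles; "qvel": joint speeds; "effort": joint torques, N m; "ee_pos": TCP position; "ee_rot": TCP orientation; "force": force on the tool from outside, world axes, zero at the start; "torque": the same for the moment, N m; "gripper_width": finger opening in mm.
Only numpy, scipy, OpenCV 4.12 (cv2) and the standard library are available. Lean on these libraries where they do the work, as an engineer would, in place of code of your own. Each camera call takes 0.05 s, during which the arm holds its last target.

## Working session

There is one attempt and no reset: what is moved stays moved. The work goes in short steps, Python scripts to look and compute and a tool call to move; the robot and the scene stay as the last step left them, time stands still between calls to the robot, and variables do not carry over. Pictures are saved under pics/ and viewed, and the job is handed in when it is done.

Besides the shell and the picture viewer there is one more tool, called after "Call:" as name(argument=value, ...), one argument or row to a line, values as JSON. jog_arm: Moves the arm, as the interface text tells. Its arguments: {"type":"object","properties":{"deltas":{"type":"array"},"grip_force":{"type":"number"}},"required":["deltas"]}

```bash
mkdir -p pics; cat > h.py <<'E'
import numpy as np, cv2
from workcell import env
from scipy.spatial.transform import Rotation as R
def snap(n,f):
    im=env.grab_frame(n); cv2.imwrite('pics/'+f,im[:,:,::-1]); return im
def ray(n,u,v,z,p=None):
    p=p or env.camera_params(n)
    K=np.array([[p['fx'],0,p['cx']],[0,p['fy'],p['cy']],[0,0,1]])
    q=cv2.undistortPoints(np.array([[[u,v]]],float),K,np.array([p['k1'],0,0,0,0.]))[0,0]
    o=p['orientation']; 
    o=np.array(o); Rm=o if o.shape==(3,3) else R.from_euler('xyz',o,degrees=True).as_matrix()
    d=Rm@np.array([q[0],q[1],1]); c=np.array(p['xyz']); return c+d*(z-c[2])/d[2]
E
python3 - <<'E'
from h import *
print(env.nose_length, env.state()); print(env.camera_params('top'),env.camera_params('wrist'))
for n in ['top','side']:
    snap(n,n+'0.png')
    for l in ['crate_panel','crate_button_a','mat']:
        print(n,l,env.look_for(n,l))
E
```

```text
17.0 {'time_s': 0.0, 'qpos': array([-6.87548559e+01,  1.83518363e+01,  8.97070482e+01,  6.73194565e-04,
        7.20442754e+01, -1.14648551e+00]), 'qvel': array([ 0.00287833, -0.04474481, -0.08458954,  0.0305226 ,  0.04838137,
       -0.02645719]), 'effort': array([-9.43901068e-04, -4.12456119e+01, -2.31977177e+01,  7.22978264e-02,
        4.58007900e-02, -1.49807420e-04]), 'ee_pos': array([ 218.86127706, -531.19576889,  230.11395518]), 'ee_rot': array([-1.79896873e+02, -2.70399028e-03,  2.23914190e+01]), 'force': array([-0.22410821, -0.87664136, -0.20287125]), 'torque': array([ 0.0388276 , -0.00655052, -0.03001081]), 'gripper_width': 91.43872362098145}
{'fx': 420.59491589042705, 'fy': 420.59491589042705, 'cx': 284.48612035836, 'cy': 204.98017659706198, 'k1': -0.02007324466846741, 'xyz': array([ 252.28280045,    4.40078408, 1041.77212929]), 'orientation': array([-171.35433338,   -0.28460744,  -90.50334081])} {'fx': 307.4979890532623, 'fy': 307.4979890532623, 'cx': 281.6457561662457, 'cy': 212.02915688505195, 'k1': -0.037873349939770436, 'xyz': array([ 286.00137932, -502.97573999,  383.38122732]), 'orientation': array([ 1.65126827e+02,  6.92487117e-02, -6.76001048e+01])}
top crate_panel [{'xyz': [564.4, 15.7, 70.6], 'conf': 0.65}]
top crate_button_a [{'xyz': [581.7, 103.0, 83.1], 'conf': 0.58}]
top mat [{'xyz': [223.5, 299.4, 8.3], 'conf': 0.87}, {'xyz': [484.7, 293.4, 1.9], 'conf': 0.8}]
side crate_panel [{'xyz': [562.0, 20.9, 71.7], 'conf': 0.89}]
side crate_button_a [{'xyz': [549.6, -73.4, 86.9], 'conf': 0.68}, {'xyz': [586.6, 102.9, 87.9], 'conf': 0.41}]
side mat [{'xyz': [479.0, 300.6, 5.7], 'conf': 0.61}, {'xyz': [210.0, 304.3, 6.5], 'conf': 0.58}]
```

View pics/top0.png

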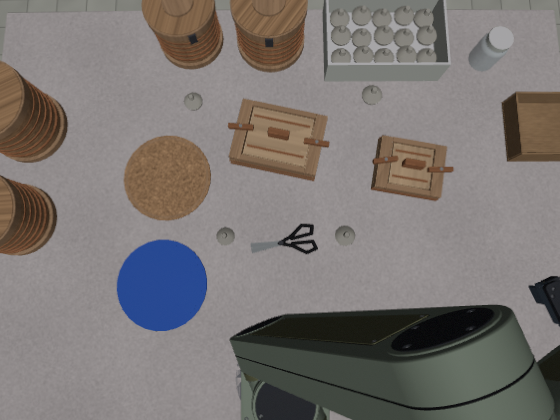

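View pics/side0.png

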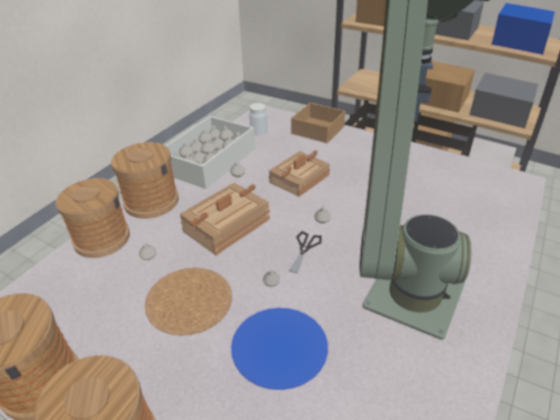

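The top view shows the larger crate at about (278,135) with buttons at (241,126) and (316,142). The cork mat is at (167,178) and the blue decoy at (162,285). I'll zoom in to measure.

```bash
python3 - <<'E'
import cv2
im=cv2.imread('pics/top0.png')[90:190,220:340]
cv2.imwrite('pics/z0.png',cv2.resize(im,None,fx=6,fy=6,interpolation=cv2.INTER_CUBIC))
E
```

```text
(no output)
```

View pics/z0.png

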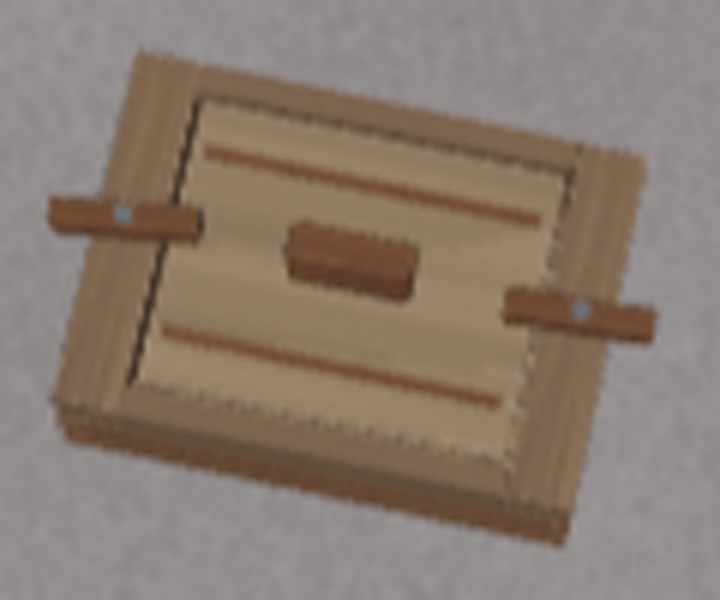

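```bash
python3 - <<'E'
from h import *
Z=lambda u,v:(220+u/6-.4,90+v/6-.4)
p=env.camera_params('top')
def w(u,v,z): return ray('top',*Z(u,v),z,p)[:2]
pl=w(122,213,90);pr=w(581,309,90); print('piv',pl,pr,np.linalg.norm(pl-pr),(pl+pr)/2)
d=pl-pr;print('axis deg',np.degrees(np.arctan2(d[1],d[0])))
for n,cs in [('crate',[(140,52),(645,155),(567,512),(57,405)]),('panel',[(197,98),(575,172),(510,465),(130,385)])]:
    P=np.array([w(*c,70) for c in cs]);print(n,P.mean(0));
    e=(P[0]-P[1]+P[3]-P[2])/2;print(np.linalg.norm(e),np.degrees(np.arctan2(e[1],e[0])))
    e=(P[0]-P[3]+P[1]-P[2])/2;print(np.linalg.norm(e),np.degrees(np.arctan2(e[1],e[0])))
for n,a,b in [('L',(50,200),(203,213)),('R',(505,291),(655,314))]:
    a=w(*a,88);b=w(*b,88);e=a-b;print(n,a,b,np.linalg.norm(e),np.degrees(np.arctan2(e[1],e[0])))
a,b=w(290,240,104),w(417,257,104)
print('grip',w(353,245,104))
# mat
im=cv2.imread('pics/top0.png');hsv=cv2.cvtColor(im,cv2.COLOR_BGR2HSV)
m=((hsv[...,1]>90)&(hsv[...,0]<25)).astype('uint8')
n,l,s,c=cv2.connectedComponentsWithStats(m)
for i in range(1,n):
    if s[i,4]>2000:print(s[i],c[i])
i=l[178,167];print('mat',ray('top',*c[i],5,p),ray('top',s[i,0],c[i][1],5,p),ray('top',s[i,0]+s[i,2],c[i][1],5,p))
E
```

```text
piv [588.31727857 101.78323191] [547.89292705 -77.85617105] 184.1315923259832 [568.10510281  11.96353043]
axis deg 77.31795112522464
crate [567.31125848  11.7368943 ]
207.52917485512924 77.46191576774862
150.80816753923676 -12.693642235115723
panel [567.38962265  11.36089787]
154.84477361999768 77.67837489145796
123.20977582501106 -12.742541397406187
L [594.59588208 130.40901824] [588.77613818  70.09139703] 60.59772971698688 84.48887781588122
R [556.03190066 -48.36507261] [ 546.29131701 -106.99173816] 59.43033638737507 80.56670818041815
grip [569.8014873   10.99056422]
[ 142    0   81   69 4142] [185.08715596  29.69338484]
[ 231    0   76   72 4381] [269.54028761  31.11869436]
[   0   62   67  100 4710] [ 27.75541401 118.84267516]
[ 502   92   58   69 3719] [532.15998924 126.23931164]
[ 228   99  101   82 2646] [276.5260771 142.3733938]
[ 124  136   87   84 5649] [167.04938927 177.61869357]
[ 371  136   82   64 2141] [407.57916861 168.97477814]
[   0  176   57   79 3498] [ 24.01172098 217.5626072 ]
mat [481.9621997  293.06256282   5.        ] [482.89608311 401.84818733   5.        ] [481.04221382 182.27587753   5.        ]
```

```bash
cat >> h.py <<'E'
def go(x,y,z,yaw):
    s=env.state(); y0=s['ee_rot'][2]; a=np.radians(y0)
    d=np.array([x,y,z])-s['ee_pos']
    t=-((yaw-y0+180)%360-180)
    print('at',s['ee_pos'].round(1),'yaw',y0.round(2),'t',round(s['time_s'],2),'shift m:',(np.array([np.cos(a)*d[0]+np.sin(a)*d[1],np.sin(a)*d[0]-np.cos(a)*d[1],-d[2]])/1000).round(4),'turn',round(t,2))
E
python3 - <<'E'
from h import *
for u,v in [(192,68),(270,70)]: print('jar base front',ray('top',u,v,0))
for u,v in [(180,42),(268,47)]: 
  for z in (120,150): print('lid front',ray('top',u,v,z))
go(548,-78,150,80.6)
E
```

```text
jar base front [778.57970206 238.91953647   0.        ]
jar base front [771.2735649   32.90110544   0.        ]
lid front [783.95081209 242.08905517 120.        ]
lid front [766.64714251 234.35325159 150.        ]
lid front [769.45849513  34.15114533 120.        ]
lid front [752.62649257  33.18288994 150.        ]
at [ 219.  -531.6  230.8] yaw 22.39 t 0.4 shift m: [ 0.477  -0.2941  0.0808] turn -58.21
```

Call:
jog_arm(
  deltas=[
    [[0.03,-0.018,0,-4,0.04],[0.06,-0.037,0,-8,0.04],[0.09,-0.055,0,-12,0.04],[0.12,-0.074,0,-16,0.04],[0.15,-0.092,0,-20,0.04],[0.18,-0.111,0,-24,0.04],[0.21,-0.129,0.01,-28,0.04],[0.24,-0.148,0.02,-32,0.04],[0.27,-0.166,0.03,-36,0.04],[0.3,-0.185,0.04,-40,0.04],[0.33,-0.203,0.05,-44,0.04],[0.36,-0.222,0.06,-48,0.04],[0.39,-0.24,0.07,-52,0.04],[0.42,-0.259,0.075,-55,0.04],[0.45,-0.277,0.08,-57,0.04],[0.465,-0.287,0.08,-58,0.04],[0.477,-0.294,0.08,-58,0.04],[0.477,-0.294,0.08,-58,0.04],[0.477,-0.294,0.08,-58,0.04],[0.477,-0.294,0.08,-58,0.04]],
  ],
)

```text
time_s: 2.07
ee_pos: [547.4, -79.1, 151.1]
ee_rot: [-180.0, 0.0, 80.3]
force: [0.3, -0.1, 0.4]
gripper_width: 40.4
```

```bash
python3 - <<'E'
from h import *
go(548,-78,93,80.6)
p=env.camera_params('wrist');im=snap('wrist','w1.png')
for b in env.look_for('wrist','crate_button_b'):print(b)
print(env.look_for('wrist','crate_panel'))
E
```

```text
at [547.4 -79.1 151.1] yaw 80.33 t 2.07 shift m: [0.0012 0.0004 0.0581] turn -0.27
{'xyz': [549.8, -78.1, 87.9], 'conf': 0.86}
[{'xyz': [570.1, 13.1, 70.1], 'conf': 0.94}]
```

View pics/w1.png

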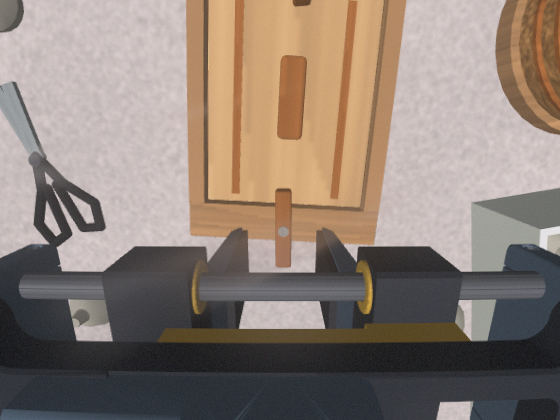

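The wrist view shows the button's screw at (283,231), between the jaws. I'll check its position.

```bash
python3 - <<'E'
from h import *
print(ray('wrist',283,231,89), ray('wrist',292,57,104),ray('wrist',290,138,104),ray('wrist',284,190,88),ray('wrist',284,267,88))
E
```

```text
[548.91877592 -78.10699308  89.        ] [573.39696184  34.07514174 104.        ] [564.48438159 -12.67355077 104.        ] [554.73428747 -48.15890477  88.        ] [ 544.76437114 -107.17027521   88.        ]
```

Call:
jog_arm(
  deltas=[
    [[0.0013,0.0014,0.02,0,0.04],[0.0013,0.0014,0.04,0,0.04],[0.0013,0.0014,0.054,0,0.03],[0.0013,0.0014,0.058,0,0.018],[0.0013,0.0014,0.058,0,0.018],[0.0013,0.0014,0.058,0,0.018],[0.0013,0.0014,0.058,-7,0.018],[0.0013,0.0014,0.058,-14,0.018],[0.0013,0.0014,0.058,-21,0.018],[0.0013,0.0014,0.058,-28,0.018],[0.0013,0.0014,0.058,-35,0.018],[0.0013,0.0014,0.058,-42,0.018],[0.0013,0.0014,0.058,-49,0.018],[0.0013,0.0014,0.058,-56,0.018],[0.0013,0.0014,0.058,-63,0.018],[0.0013,0.0014,0.058,-70,0.018],[0.0013,0.0014,0.058,-77,0.018],[0.0013,0.0014,0.058,-84,0.018],[0.0013,0.0014,0.058,-91,0.018],[0.0013,0.0014,0.058,-97,0.018]],
  ],
  grip_force=5,
)

```text
time_s: 3.88
ee_pos: [549.7, -77.7, 94.2]
ee_rot: [-179.9, 0.1, 177.7]
force: [-1.0, -0.9, -0.4]
gripper_width: 18.0
```

```bash
python3 - <<'E'
from h import *
go(549,-78,150,177)
E
```

```text
at [549.7 -77.7  94.2] yaw 177.72 t 3.88 shift m: [ 0.0007 -0.0003 -0.0558] turn 0.72
```

Now I'll open, raise and look.

Call:
jog_arm(
  deltas=[
    [[0,0,0,0,0.03],[0,0,0,0,0.035],[0,0,-0.015,0,0.04],[0,0,-0.035,0,0.04],[0,0,-0.065,7,0.04],[0,0,-0.065,14,0.04],[0,0,-0.065,21,0.04],[0,0,-0.065,28,0.04],[0,0,-0.065,35,0.04],[0,0,-0.065,42,0.04],[0,0,-0.065,49,0.04],[0,0,-0.065,56,0.04],[0,0,-0.065,63,0.04],[0,0,-0.065,70,0.04],[0,0,-0.065,77,0.04],[0,0,-0.065,84,0.04],[0,0,-0.065,91,0.04],[0,0,-0.065,93,0.04],[0,0,-0.065,93,0.04]],
  ],
)

```text
time_s: 5.47
ee_pos: [550.1, -77.1, 158.6]
ee_rot: [179.9, 0.0, 84.2]
force: [-0.2, -1.0, 1.0]
gripper_width: 40.1
```

```bash
python3 - <<'E'
from h import *
snap('wrist','w2.png'); go(588.5,101.5,150,84.5)
E
```

```text
at [550.  -77.1 158.5] yaw 84.34 t 5.52 shift m: [0.1815 0.0207 0.0085] turn -0.16
```

View pics/w2.png

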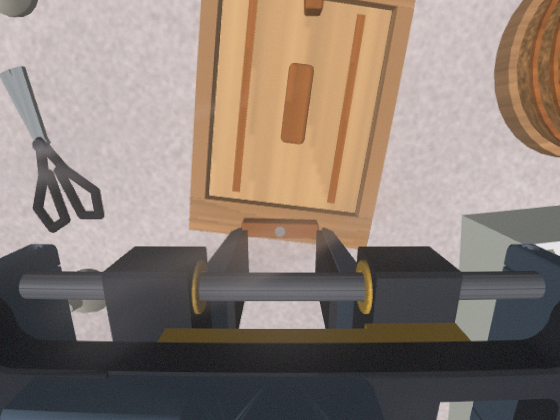

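The right button at (280,230) now lies along the rail, roughly 85–95° turned. Next is the left one.

Call:
jog_arm(
  deltas=[
    [[0.03,0.0035,0,0,0.04],[0.06,0.007,0,0,0.04],[0.09,0.0105,0,0,0.04],[0.12,0.014,0,0,0.04],[0.15,0.0175,0.004,0,0.04],[0.17,0.02,0.008,0,0.04],[0.1815,0.0207,0.008,0,0.04],[0.1815,0.0207,0.008,0,0.04],[0.1815,0.0207,0.008,0,0.04],[0.1815,0.0207,0.008,0,0.04]],
  ],
)

```text
time_s: 6.35
ee_pos: [587.9, 100.4, 150.2]
ee_rot: [180.0, 0.0, 84.4]
force: [0.6, -0.1, -0.6]
gripper_width: 40.1
```

```bash
python3 - <<'E'
from h import *
p=env.camera_params('wrist')
snap('wrist','w3.png'); go(588.5,101.5,93,84.5); print(env.look_for('wrist','crate_button_a'))
E
```

```text
at [587.9 100.2 150.2] yaw 84.32 t 6.4 shift m: [0.0013 0.0005 0.0572] turn -0.18
[{'xyz': [592.5, 99.0, 88.3], 'conf': 0.93}]
```

View pics/w3.png

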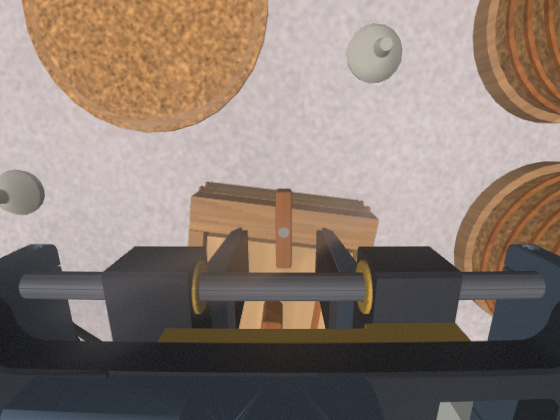

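The screw is at (284,232) and the bar is centred between the jaws.

Call:
jog_arm(
  deltas=[
    [[0.001,0.0016,0.02,0,0.04],[0.001,0.0016,0.04,0,0.04],[0.001,0.0016,0.053,0,0.03],[0.001,0.0016,0.057,0,0.018],[0.001,0.0016,0.057,0,0.018],[0.001,0.0016,0.057,0,0.018],[0.001,0.0016,0.057,-7,0.018],[0.001,0.0016,0.057,-14,0.018],[0.001,0.0016,0.057,-21,0.018],[0.001,0.0016,0.057,-28,0.018],[0.001,0.0016,0.057,-35,0.018],[0.001,0.0016,0.057,-42,0.018],[0.001,0.0016,0.057,-49,0.018],[0.001,0.0016,0.057,-56,0.018],[0.001,0.0016,0.057,-63,0.018],[0.001,0.0016,0.057,-70,0.018],[0.001,0.0016,0.057,-77,0.018],[0.001,0.0016,0.057,-84,0.018],[0.001,0.0016,0.057,-91,0.018],[0.001,0.0016,0.057,-93,0.018]],
  ],
)

```text
time_s: 8.12
ee_pos: [589.7, 101.8, 94.2]
ee_rot: [-180.0, 0.0, 177.6]
force: [-2.0, -0.9, -0.4]
gripper_width: 18.2
```

Call:
jog_arm(
  deltas=[
    [[0,0,0,0,0.03],[0,0,0,0,0.035],[0,0,-0.015,0,0.04],[0,0,-0.035,0,0.04],[0,0,-0.065,7,0.04],[0,0,-0.085,14,0.04],[0,0,-0.085,21,0.04],[0,0,-0.085,28,0.04],[0,0,-0.085,35,0.04],[0,0,-0.085,42,0.04],[0,0,-0.085,49,0.04],[0,0,-0.085,56,0.04],[0,0,-0.085,63,0.04],[0,0,-0.085,70,0.04],[0,0,-0.085,77,0.04],[0,0,-0.085,84,0.04],[0,0,-0.085,91,0.04],[0,0,-0.085,99,0.04],[0,0,-0.085,99,0.04]],
  ],
)

```text
time_s: 9.7
ee_pos: [590.1, 102.4, 178.6]
ee_rot: [179.9, -0.0, 78.2]
force: [-0.8, -0.7, -0.5]
gripper_width: 40.0
```

```bash
python3 - <<'E'
from h import *
snap('wrist','w4.png'); go(568.5,11.5,150,77.4)
E
```

```text
at [590.  102.4 178.5] yaw 78.4 t 9.75 shift m: [-0.0934 -0.0028  0.0285] turn 1.0
```

View pics/w4.png

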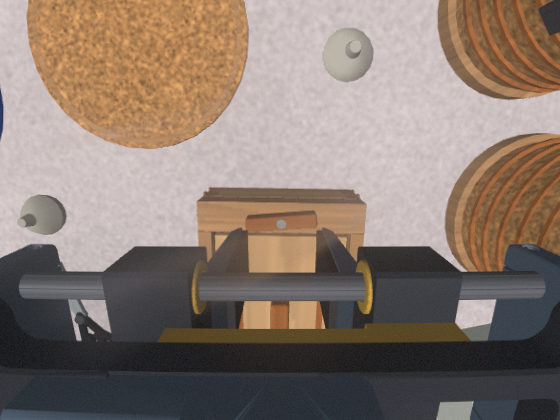

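Both buttons are now crosswise; the left one is at (281,221). I'll move to the grip and check alignment before descending.

Call:
jog_arm(
  deltas=[
    [[-0.02,-0.001,0,0,0.045],[-0.045,-0.002,0,1,0.045],[-0.07,-0.0025,0.01,1,0.045],[-0.085,-0.0025,0.025,1,0.045],[-0.093,-0.0025,0.035,1,0.045],[-0.093,-0.0025,0.035,1,0.045],[-0.093,-0.0025,0.035,1,0.045],[-0.093,-0.0025,0.035,1,0.045]],
  ],
)

```text
time_s: 10.42
ee_pos: [569.4, 12.5, 143.6]
ee_rot: [179.9, -0.0, 77.5]
force: [-1.1, -0.0, 0.4]
gripper_width: 45.1
```

```bash
python3 - <<'E'
from h import *
snap('wrist','w5.png'); snap('top','t5.png'); print(env.look_for('top','crate_panel'));go(568.8,11.9,91.5,77.4)
im=cv2.imread('pics/t5.png')[90:190,220:340]
a=cv2.resize(im,None,fx=4,fy=4,interpolation=cv2.INTER_CUBIC)
b=cv2.resize(cv2.imread('pics/w5.png'),(533,400));b=b[:,:310]if 0 else cv2.resize(b,(320,400)) if 0 else b[:400,110:430]
cv2.imwrite('pics/z5.png',np.hstack([a,b]))
E
```

```text
[]
at [569.3  12.6 143.6] yaw 77.47 t 10.57 shift m: [-0.0008 -0.0003  0.0521] turn 0.07
```

View pics/z5.png

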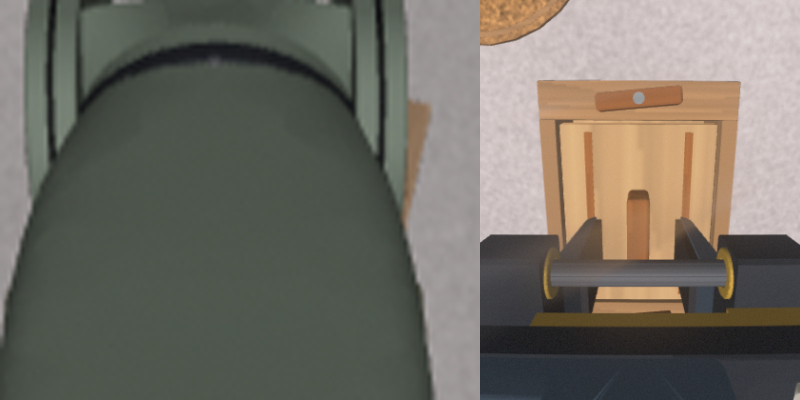

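The grip bar at (638,225) in the right-hand part is centred between the jaws. I'll descend and grip.

Call:
jog_arm(
  deltas=[
    [[-0.0008,-0.0003,0.02,0,0.045],[-0.0008,-0.0003,0.04,0,0.045],[-0.0008,-0.0003,0.05,0,0.045],[-0.0008,-0.0003,0.052,0,0.045],[-0.0008,-0.0003,0.052,0,0.045],[-0.0008,-0.0003,0.052,0,0.03],[-0.0008,-0.0003,0.052,0,0.02],[-0.0008,-0.0003,0.052,0,0.012],[-0.0008,-0.0003,0.052,0,0.008],[-0.0008,-0.0003,0.052,0,0.008],[-0.0008,-0.0003,0.052,0,0.008],[-0.0008,-0.0003,0.052,0,0.008],[-0.0008,-0.0003,0.052,0,0.008]],
  ],
  grip_force=25,
)

```text
time_s: 11.65
ee_pos: [568.5, 11.0, 91.5]
ee_rot: [179.9, -0.0, 77.4]
force: [-0.4, -0.6, 4.2]
gripper_width: 15.8
```

Call:
jog_arm(
  deltas=[
    [[-0.0008,-0.0003,-0.004,0,0.008],[-0.0008,-0.0003,-0.01,0,0.008],[-0.0008,-0.0003,-0.018,0,0.008],[-0.0008,-0.0003,-0.028,0,0.008],[-0.0008,-0.0003,-0.04,0,0.008],[-0.0008,-0.0003,-0.052,0,0.008],[-0.0008,-0.0003,-0.064,0,0.008],[-0.0008,-0.0003,-0.074,0,0.008],[-0.0008,-0.0003,-0.08,0,0.008],[-0.0008,-0.0003,-0.08,0,0.008],[-0.0008,-0.0003,-0.08,0,0.008]],
  ],
)

```text
time_s: 12.57
ee_pos: [567.6, 10.3, 171.2]
ee_rot: [180.0, 0.0, 77.4]
force: [-0.5, -0.6, -1.9]
gripper_width: 15.9
```

```bash
python3 - <<'E'
from h import *
print(env.state()['force'])
snap('side','s6.png'); snap('wrist','w6.png'); go(482,292.7,150,77.4);
a=cv2.imread('pics/s6.png')[110:310,110:310];b=cv2.imread('pics/w6.png')
cv2.imwrite('pics/z6.png',np.hstack([cv2.resize(a,(400,400)),cv2.resize(b[:,80:480],(400,400))]))
E
```

```text
[-0.53909999 -0.5719996  -1.91650544]
at [567.1  10.3 170.3] yaw 77.39 t 12.67 shift m: [ 0.257  -0.1447  0.0203] turn -0.01
```

View pics/z6.png

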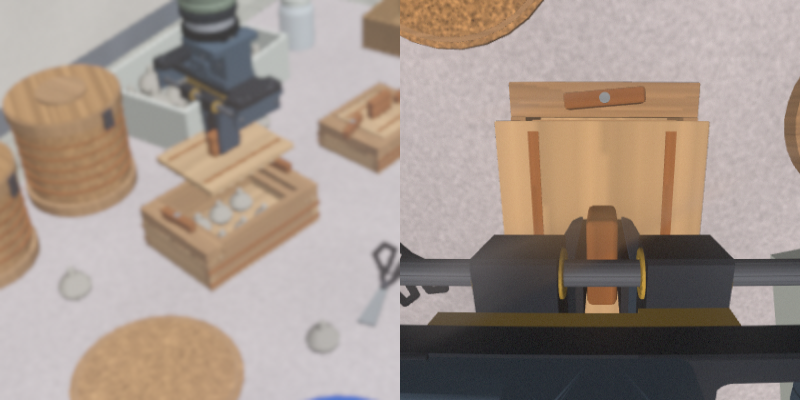

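The panel is held level above the frame and both buttons stay aside. I'll carry it to the mat.

Call:
jog_arm(
  deltas=[
    [[0.008,-0.005,0,0,0.008],[0.024,-0.014,0,0,0.008],[0.044,-0.025,0,0,0.008],[0.066,-0.037,0,0,0.008],[0.088,-0.05,0,0,0.008],[0.11,-0.062,0,0,0.008],[0.132,-0.074,0,0,0.008],[0.154,-0.087,0,0,0.008],[0.176,-0.099,0,0,0.008],[0.198,-0.112,0,0,0.008],[0.22,-0.124,0,0,0.008],[0.238,-0.134,0,0,0.008],[0.25,-0.141,0,0,0.008],[0.256,-0.1445,0,0,0.008],[0.256,-0.1445,0,0,0.008],[0.256,-0.1445,0,0,0.008]],
  ],
)

```text
time_s: 14.0
ee_pos: [482.4, 291.3, 170.6]
ee_rot: [-180.0, 0.1, 77.4]
force: [0.7, 0.3, -2.0]
gripper_width: 16.0
```

```bash
python3 - <<'E'
from h import *
print(env.state()['force'],env.state()['gripper_width'])
snap('side','s7.png');snap('top','t7.png'); go(482,292.7,37,77.4)
print(env.look_for('top','mat'))
cv2.imwrite('pics/z7.png',np.hstack([cv2.resize(cv2.imread('pics/'+f),(400,300)) for f in ('s7.png','t7.png')]))
E
```

```text
[ 0.65440699  0.32545293 -1.99656641] 15.991156633042868
at [482.7 290.7 170.8] yaw 77.34 t 14.1 shift m: [ 0.0018 -0.0011  0.1338] turn -0.06
[{'xyz': [260.3, 216.9, 10.5], 'conf': 0.92}, {'xyz': [459.5, 234.4, -0.5], 'conf': 0.71}]
```

View pics/z7.png

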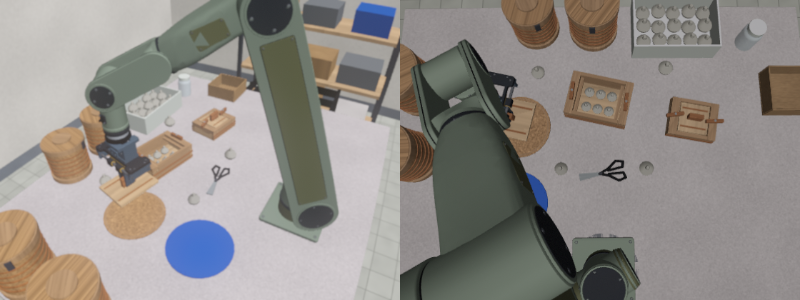

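The panel hovers over the cork mat. I'll lower it.

Call:
jog_arm(
  deltas=[
    [[0.001,-0.001,0.01,0,0.008],[0.0018,-0.001,0.025,0,0.008],[0.0018,-0.001,0.042,0,0.008],[0.0018,-0.001,0.06,0,0.008],[0.0018,-0.001,0.078,0,0.008],[0.0018,-0.001,0.095,0,0.008],[0.0018,-0.001,0.108,0,0.008],[0.0018,-0.001,0.117,0,0.008],[0.0018,-0.001,0.122,0,0.008],[0.0018,-0.001,0.125,0,0.008],[0.0018,-0.001,0.127,0,0.008],[0.0018,-0.001,0.129,0,0.008],[0.0018,-0.001,0.131,0,0.008],[0.0018,-0.001,0.1325,0,0.008],[0.0018,-0.001,0.1325,0,0.008],[0.0018,-0.001,0.1325,0,0.008]],
  ],
)

```text
time_s: 15.48
ee_pos: [482.0, 293.8, 38.6]
ee_rot: [180.0, -0.0, 77.4]
force: [0.1, -0.3, -0.5]
gripper_width: 15.9
```

Call:
jog_arm(
  deltas=[
    [[0,0,0.0007,0,0.008],[0,0,0.0014,0,0.008],[0,0,0.0014,0,0.008],[0,0,0.0014,0,0.008]],
  ],
)

```text
time_s: 15.82
ee_pos: [481.9, 293.7, 37.0]
ee_rot: [180.0, 0.0, 77.4]
force: [-0.2, 0.5, -1.7]
gripper_width: 16.1
```

Call:
jog_arm(
  deltas=[
    [[0,0,0.0006,0,0.008],[0,0,0.0006,0,0.008],[0,0,0.0006,0,0.008]],
  ],
)

```text
time_s: 16.07
ee_pos: [482.0, 293.7, 36.5]
ee_rot: [180.0, -0.0, 77.4]
force: [0.0, -0.1, -0.7]
gripper_width: 15.9
```

Call:
jog_arm(
  deltas=[
    [[0,0,0.0006,0,0.008],[0,0,0.0006,0,0.008],[0,0,0.0006,0,0.008]],
  ],
)

```text
time_s: 16.32
ee_pos: [482.0, 293.8, 36.5]
ee_rot: [180.0, -0.0, 77.4]
force: [-1.9, -0.2, 5.1]
gripper_width: 15.8
```

Call:
jog_arm(
  deltas=[
    [[0,0,0.0006,0,0.008],[0,0,0.0006,0,0.008],[0,0,0.0006,0,0.008]],
  ],
)

```text
time_s: 16.57
ee_pos: [482.0, 293.8, 36.5]
ee_rot: [180.0, -0.0, 77.4]
force: [-1.3, -0.4, 9.3]
gripper_width: 15.8
```

Contact: the force has risen to 9 N and z has stopped. I'll release and raise.

Call:
jog_arm(
  deltas=[
    [[0,0,-0.0006,0,0.008],[0,0,-0.0006,0,0.016],[0,0,-0.0006,0,0.022],[0,0,-0.0006,0,0.03],[0,0,-0.0006,0,0.045],[0,0,-0.0006,0,0.045],[0,0,-0.0006,0,0.045],[0,0,-0.01,0,0.045],[0,0,-0.03,0,0.045],[0,0,-0.06,0,0.045],[0,0,-0.1,0,0.045],[0,0,-0.14,0,0.045],[0,0,-0.18,0,0.045],[0,0,-0.18,0,0.045]],
  ],
)

```text
time_s: 17.73
ee_pos: [485.6, 295.9, 224.7]
ee_rot: [179.3, -0.7, 77.4]
force: [1.6, 1.1, 1.2]
gripper_width: 45.2
```

Call:
jog_arm(
  deltas=[
    [[-0.03,0,0,0,0.045],[-0.06,0,0,0,0.045],[-0.1,0,0,0,0.045],[-0.14,0,0,0,0.045],[-0.18,0,0,0,0.045],[-0.22,0,0,0,0.045],[-0.26,0,0,0,0.045],[-0.3,0,0,0,0.045],[-0.34,0,0,0,0.045],[-0.38,0,0,0,0.045],[-0.42,0,0,0,0.045],[-0.46,0,0,0,0.045],[-0.5,0,0,0,0.045],[-0.5,0,0,0,0.045],[-0.5,0,0,0,0.045],[-0.5,0,0,0,0.045],[-0.5,0,0,0,0.045]],
  ],
)

```text
time_s: 19.15
ee_pos: [372.9, -193.2, 215.4]
ee_rot: [180.0, -0.0, 77.5]
force: [0.1, 0.3, -0.3]
gripper_width: 44.9
```

```bash
python3 - <<'E'
from h import *
print(env.state()['ee_pos'],env.state()['force'])
snap('top','t8.png'); print(env.look_for('top','crate_panel'))
snap('side','s8.png')
a=cv2.imread('pics/t8.png')[80:240,110:350]
cv2.imwrite('pics/z8.png',cv2.resize(a,(780,520)))
E
```

```text
[ 372.90515579 -193.16227781  215.35044962] [ 0.14308108  0.26892315 -0.27141856]
[{'xyz': [479.4, 291.8, 16.8], 'conf': 0.96}]
```

View pics/z8.png

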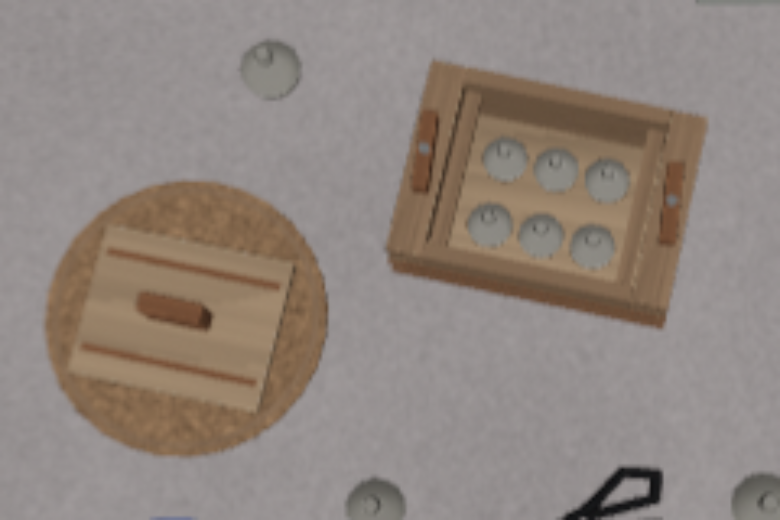

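View pics/s8.png

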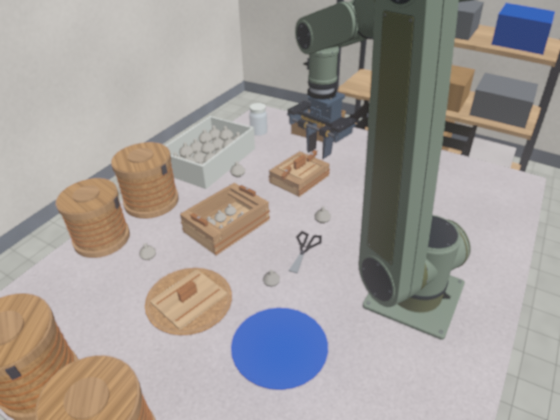

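The panel lies flat and grip up on the cork mat: its centre is at about (183,318) in the crop, against (187,318) for the mat. Both buttons lie along their rails, and the arm is clear. I'm handing in.

```bash
python3 -c "
from workcell import env
print(env.job_done(), env.state()['time_s'])"
```

```text
the job is handed in; nothing more can be done
the job is handed in; nothing more can be done
```

The job is done and handed in at about 19 s of the 69 s allowed; the hand-in gave no verdict.

- **Buttons:** I turned both turn buttons of the larger crate roughly 85–95° aside (judged by eye from the pictures). The last top view shows both lying along their rails.
- **Panel:** I lifted it level by its grip and lowered it onto the cork mat until I felt contact (about 9 N). I then released it and backed the arm away.
- **Last checks:** The panel lies flat with its grip up. The trained network put its centre at (479, 292) mm, against the mat's measured (482, 293) mm, so it is about 3 mm off. The wrist force was near zero with the arm clear of everything.
- **Odd readings along the way:** With the arm hiding part of the view, the top camera missed the panel once and reported shifted mat positions once. I ignored both and used the earlier clear measurements.

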